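Press the tongs into their cutout in the spice bin

TASK

Put the steel tongs away: lay them in the long empty cutout of the green insert in the wooden spice bin and press them fully home between the rubber grips, so that they lie flat on the cutout's floor, then let go. Leave the steel spoon where it lies.

Things in the scene. Friction and masses are not known exactly. Their poses are not given: they have to be found in the camera images.
- tongs: Steel kitchen tongs latched shut, one rigid piece lying on its side, 140 g: 194 mm long with the pull ring, 30 mm wide at the middle (36 at the scalloped heads), 30 mm high, lower edges rounded, black strips on both flanks. Origin: underside, middle of the length, near the centre of mass. x runs along the length towards the heads, y across the width (grip across y at the origin), z up.
- cutout (a point): Centre of the floor of the empty tongs cutout; x along it, y across it, z up. 210 mm long, 52 wide (68 at both ends), 24 deep; floor 10 mm above the counter. Four sprung rubber grips at x = +-52 mm leave 25 mm between them, 14 mm above the floor: the tongs, either way round, stay perched on them about 14 mm above the floor until pressed down with 5 to 20 N, then are held.
- bin: Shallow wooden bin with a rigid green insert, fixed to the counter; axes as the cutout's, origin 10 mm below it. x -148 to 148, y -98 to 174 mm; insert top z 34, rim 40, front board (y 160 on) 65 mm. A finger recess, 60 mm long in x, as deep as the cutout, crosses its middle and reaches y = +-78. Two fixed empty steel dabbas, 68 mm across, at x = +-75, y = 110, tops at z 70 mm.
- spoon: Steel serving spoon, a bystander: 190 mm long, bowl 52 mm across, 10 mm high, lying flat on the counter. Origin: underside, on the handle near the middle of the length; x runs along it towards the bowl, z up. It and the tongs may change places.
Things that resemble listed ones, but are neither listed nor needed, are in the scene too. Of the things like the tongs, leave any that is blue, orange or red; of the rest the larger one is meant.

How it is judged:
By the outcome, as a careful person would: the job done as asked, in the order asked, and still so for the second after the job is handed in, with the robot touching nothing.
It also fails if it takes over 32 s, if anything falls off the work surface, if the arm or the gripper's body presses on something with over 40 N, if the wrist force passes 120 N, or if a joint passes its speed limit or range.

ROBOT

A 6-joint arm with a two-finger parallel gripper is mounted at the origin on the work surface. World frame = base frame: x ahead of the robot, y to its left, z up, the work surface at z = 0. Lengths are in m, angles in rad, forces in N, time in s.
With the tool pointing down it reaches from about 0.375 to 0.925 m from the base axis. Payload 5.7 kg.
Tool frame: the origin (TCP) lies midway between the tips of the shut fingers; the grasp point (between the pads) lies 19 mm behind it; z points along the fingers, y is the line along which they close (so a half turn about z gives the same grasp; the last joint's range is limited). The gripper opens to 88 mm and grips with 3 to 60 N. Pads are 20 mm wide; open, the fingers measure 115 mm over their backs; the gripper's body (75 mm by 178 mm) begins 61 mm behind the grasp point.
Start: joints at [-1.387, 0.359, 1.51, -0, 1.272, -0.115], TCP at [0.177, -0.573, 0.199] pointing down, gripper open.
Joint ranges: [-2.97, 2.97], [-1.01, 2.36], [0.21, 2.38], [-0.96, 4.11], [0.2, 2.71], [-2.98, 2.98]. Speed limits (rad/s): [2.39, 2.39, 3.14, 3.14, 3.14, 3.14].

INTERFACE

Orientations are given as a unit quaternion [x, y, z, w].
In Python, from bench import move_ptp, servo_line, goto_joints, move_gripper, sleep, inverse_kinematics, capture, PlanningError, close_job, spot_in, silhouettes, current_clock, current_joint_pos, current_qvel, current_joint_torque, current_position, current_orientation, current_force, current_torque, current_finger_gap, current_grip_force gives the robot as it stands. Calls block until the motion is done:
- move_ptp(position, orientation): joint-space move of the TCP to a pose.
- servo_line(position, orientation=None, rate=0.15, contact_N=None): straight line of the TCP; orientation=None keeps the orientation; rate is the mean speed in m/s. With contact_N (N) it stops when the force on the tool has changed by that much, and returns True; else False.
- goto_joints(angles): joint-space move.
- move_gripper(opening): finger opening in m; the grip force is fixed at half the most; returns when the fingers have stopped.
- sleep(seconds).
- inverse_kinematics(position, orientation): joint angles nearest the present ones, or None.
- capture(name): name is "scene" or "top" or "wrist"; returns a dict with "image" (384x512x3 uint8, blue, green, red), "range_z" (384x512 float32, m along the optical axis (not along the pixel's ray), 0 where there is no reading), "intrinsics" (3x3 intrinsics, pixels), "R" (3x3) and "t" (3): a world point X has camera coordinates R X + t. Camera axes: x right, y down, z forward; pixel columns grow to the right and rows downward; lengths in m; the calibration is good to about 2 mm. A picture is of the moment at which its call begins.
A pose or a line that the arm cannot do raises PlanningError and nothing moves.
- close_job(): hands the job in; it is judged then, once.
Trained networks look in the newest picture that a camera, given by its name, has taken for a name from the list of things; names that differ only in an ending like _2 or _b are one class to them, and where a whole thing is asked for, a point or a joint stands for the part that bears it (a point fixed in the world has none). Each returns a list of dicts, best first, with "conf" (0 to 1); they miss things now and then, are a little off and sometimes report something else, mostly with a low value. They report only what shows in the picture. A call takes as long as a camera call. They do not tell look-alikes from the thing itself.
- spot_in(camera, query): "xy" ([column, row] in pixels, amid what is visible of it).
- silhouettes(camera, query): "region" (384x512 bool, what is visible of it) and "xy" ([column, row] in pixels, amid what is visible of it).
Readings, each from a call of its own:
- current_clock(): time.
- current_joint_pos(): joint angles.
- current_qvel(): joint speeds.
- current_joint_torque(): joint torques, N m.
- current_position(): TCP position.
- current_orientation(): TCP orientation.
- current_force(): force on the tool from outside, world axes, zero at the start.
- current_torque(): the same for the moment, N m.
- current_finger_gap(): finger opening in m.
- current_grip_force(): force on a finger pad.
Only numpy, scipy, OpenCV 4.12 (cv2) and the standard library are available. Lean on these libraries where they do the work, as an engineer would, in place of code of your own. Each camera call takes 0.05 s, during which the arm holds its last target. There are 200 camera calls.

## Working session

There is one attempt and no reset: what is moved stays moved. The work goes in short steps, each a Python script; the robot and the scene stay as the last script left them, time stands still between calls to the robot, and variables do not carry over. Pictures are saved under pics/ and viewed, at most 10 in all, crops included, and the job is handed in when it is done.

```bash
ls; mkdir -p pics; cat > h.py <<'E'
from bench import *
import numpy as np, cv2, pickle
from scipy.spatial.transform import Rotation as Ro
def cloud(c):
    K=c["intrinsics"];z=c["range_z"];v,u=np.mgrid[:z.shape[0],:z.shape[1]]
    P=np.stack([(u-K[0,2])*z/K[0,0],(v-K[1,2])*z/K[1,1],z],-1)
    P=(P-c["t"])@c["R"]; P[z==0]=np.nan
    return P
def down(yaw):  # tool z down, tool y axis at world angle yaw
    y=np.array([np.cos(yaw),np.sin(yaw),0]);z=np.array([0,0,-1.]);x=np.cross(y,z)
    return Ro.from_matrix(np.stack([x,y,z],1)).as_quat()
E
python3 - <<'E'
from h import *
ims=[]
for n in("scene","top"):
    c=capture(n);pickle.dump(c,open(n+".pkl","wb"));ims.append(c["image"]);P=cloud(c)
    cv2.imwrite(f"pics/{n}0.png",cv2.resize(c["image"],(800,600)))
    for q in("tongs","cutout","bin","spoon"):
        try:
            for d in silhouettes(n,q):
                m=d["region"];p=np.nanmedian(P[m],0)
                print(n,q,round(d["conf"],2),np.round(d["xy"]),m.sum(),np.round(p,3),np.round(np.nanmax(P[m],0),3))
        except Exception as e: print(n,q,e)
print(current_orientation(),current_clock())
E
```

```text
pics
scene tongs 0.91 [268. 224.] 1001 [ 0.516 -0.104  0.026] [ 0.591 -0.089  0.032]
scene tongs 0.91 [164. 195.] 419 [ 0.609 -0.412  0.018] [ 0.655 -0.36   0.024]
scene tongs 0.86 [300. 182.] 399 [ 0.306 -0.179  0.017] [ 0.341 -0.12   0.023]
scene tongs 0.59 [231. 152.] 539 [ 0.333 -0.443  0.024] [ 0.343 -0.354  0.031]
scene tongs 0.33 [219. 200.] 299 [ 0.538 -0.288  0.007] [ 0.582 -0.249  0.011]
scene cutout 0.58 [391. 319.] 20382 [0.559 0.271 0.033] [0.713 0.428 0.072]
scene bin 0.56 [392. 321.] 20021 [0.561 0.271 0.033] [0.713 0.427 0.072]
scene spoon 0.68 [216. 202.] 282 [ 0.539 -0.287  0.006] [ 0.582 -0.25   0.011]
top tongs 0.68 [318. 152.] 261 [ 0.604 -0.421  0.021] [ 0.65  -0.368  0.031]
top tongs 0.65 [380. 186.] 522 [ 0.49  -0.617  0.029] [ 0.58  -0.563  0.039]
top tongs 0.62 [231. 176.] 324 [ 0.525 -0.118  0.029] [ 0.589 -0.098  0.881]
top tongs 0.2 [284. 176.] 309 [ 0.538 -0.293  0.008] [ 0.581 -0.257  0.019]
top cutout 0.92 [120. 173.] 7744 [0.543 0.254 0.034] [0.728 0.445 0.077]
top bin 0.68 [121. 174.] 7731 [0.543 0.254 0.034] [0.728 0.447 0.077]
top spoon 0.82 [282. 176.] 354 [ 0.538 -0.293  0.007] [ 0.59  -0.257  0.019]
[ 9.88862739e-01  1.48830363e-01  5.37677450e-06 -8.59486791e-05] 0.5
```

View pics/top0.png

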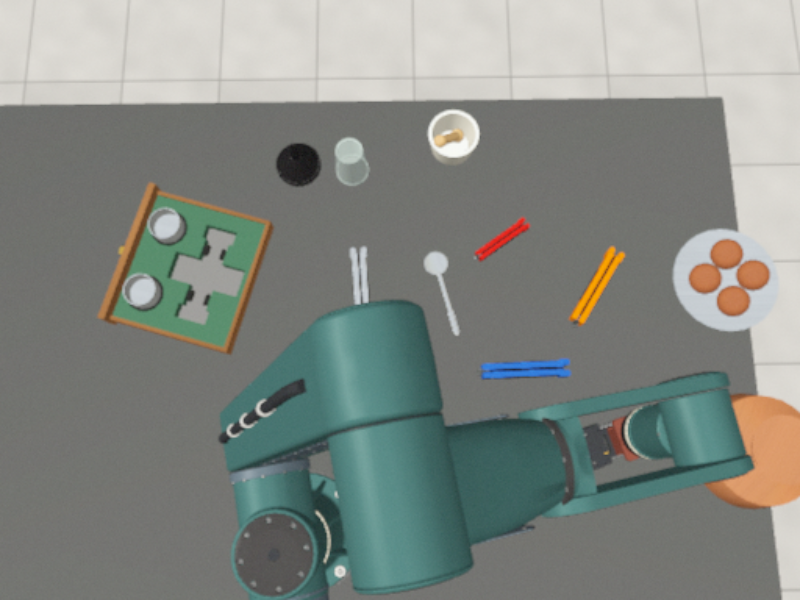

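View pics/scene0.png

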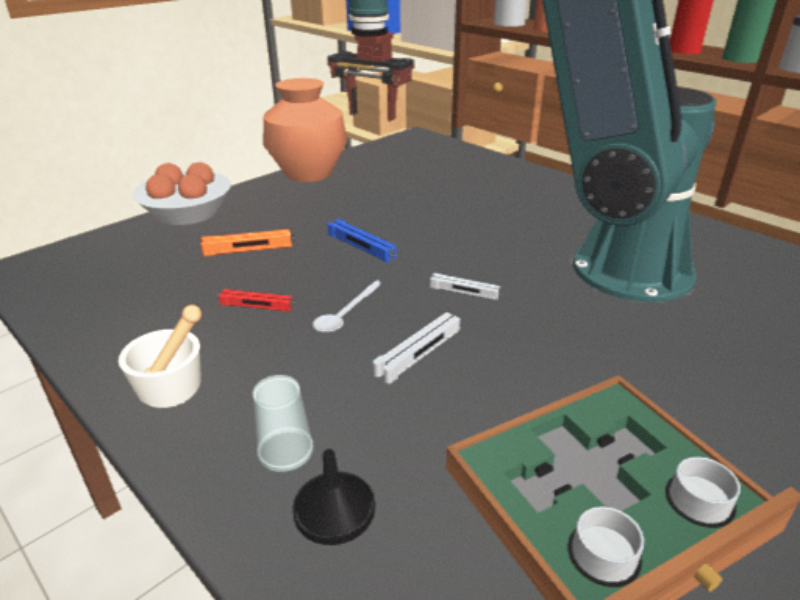

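Views: in the scene picture (800 px scale), the look-alikes are the large steel tongs (418,347), small steel (465,287), blue (362,240), orange (246,242) and red (255,300). The spoon is at (345,305) and the empty cutout at (590,465). I choose the large steel one at (418,347), about x 0.51, y -0.10, and check it from the wrist.

```bash
python3 - <<'E'
from h import *
for name,p in(("bin",[0.55,0.23,0.36]),("tongs",[0.49,-0.105,0.33])):
    move_ptp(p,down(np.pi/2)) if name=="tongs" else move_ptp(p,down(np.pi/2+0.2))
    sleep(.1)
    c=capture("wrist");pickle.dump(c,open("w"+name+".pkl","wb"))
    q="tongs" if name=="tongs" else "bin"
    c["det"]=silhouettes("wrist",q);pickle.dump(c,open("w"+name+".pkl","wb"))
    P=cloud(c)
    for d in c["det"]: print(name,round(d["conf"],2),d["xy"],d["region"].sum(),np.nanmedian(P[d["region"]],0).round(3))
    cv2.imwrite(f"pics/w{name}.png",c["image"])
print(current_clock(),current_joint_pos())
cv2.imwrite("pics/w.png",np.hstack([cv2.resize(cv2.imread(f"pics/w{n}.png"),(400,300)) for n in("bin","tongs")]))
E
```

```text
bin 0.83 [263.7, 141.4] 28636 [0.529 0.256 0.034]
tongs 0.88 [73.3, 214.7] 1098 [ 0.606 -0.419  0.021]
tongs 0.85 [240.1, 152.1] 2036 [ 0.488 -0.115  0.029]
tongs 0.83 [197.0, 26.1] 1597 [ 0.302 -0.181  0.021]
tongs 0.71 [37.5, 38.7] 2038 [ 0.322 -0.418  0.029]
5.3417 [-3.47182939e-01  1.15867160e-01  1.51613348e+00  2.04332360e-04
  1.50943614e+00 -1.91965049e+00]
```

View pics/w.png

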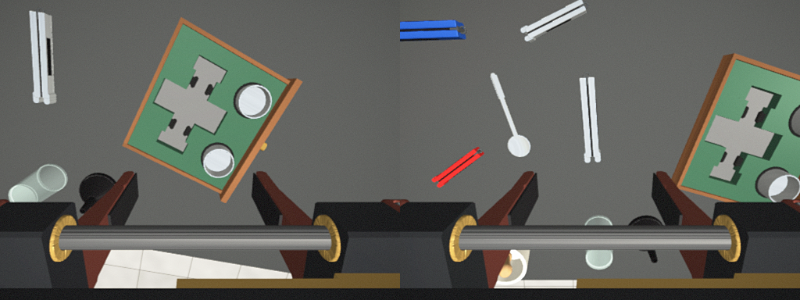

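Left crop: the bin with its cutout at (190,105) and the dabbas at (253,100) and (218,160). Right crop: the large steel tongs at (590,120), with the smaller steel pair at (553,18) clearly shorter. The choice is confirmed. Next I fit the poses.

```bash
cat > fit.py <<'E'
from h import *
from scipy.optimize import differential_evolution
def fit_bin(c):
    P=cloud(c).reshape(-1,3);P=P[np.isfinite(P).all(1)]
    P=P[np.hypot(P[:,0]-.545,P[:,1]-.255)<.25]; P=P[P[:,2]<.075]
    fl=P[:,2]<.022; hi=P[:,2]>.027
    def f(v):
        a=v[2];d=P[:,:2]-v[:2];x=np.abs(d[:,0]*np.cos(a)+d[:,1]*np.sin(a));y=-d[:,0]*np.sin(a)+d[:,1]*np.cos(a)
        sd=lambda bx,by,y0=0:np.maximum(x-bx,np.abs(y-y0)-by)
        s=np.minimum(sd(.105,.026),sd(.030,.078)); o=sd(.148,.136,.038)
        ig=(x>.04)&(x<.108)&(np.abs(y)<.036)&(np.abs(y)>.012)
        w=~ig
        e=np.where(fl,np.minimum(np.maximum(s,0),np.maximum(-o,0)),np.where(hi,np.maximum(np.maximum(-s,0),o),0))
        return np.mean(w*np.minimum(e,.01))*1e3
    r=differential_evolution(f,[(.47,.62),(.15,.35),(-np.pi,np.pi)],seed=1,popsize=20,maxiter=80,tol=1e-8)
    return r.x,r.fun,P
def fit_tongs(P,near):
    m=(np.hypot(P[...,0]-near[0],P[...,1]-near[1])<.13)&(P[...,2]>.012)&(P[...,2]<.05)
    q=P[m]; (cx,cy),(w,h),_=r=cv2.minAreaRect((q[:,:2]*1000).astype(np.float32))
    b=cv2.boxPoints(r);e=max(b[1]-b[0],b[2]-b[1],key=np.linalg.norm)
    return np.array([cx,cy])/1e3,(w,h),np.arctan2(e[1],e[0])%np.pi,q
E
python3 - <<'E'
from fit import *
for n in("wbin","top"):
    x,f,P=fit_bin(pickle.load(open(n+".pkl","rb")));print(n,x.round(4),f)
    fl=P[(P[:,2]>.006)&(P[:,2]<.014)];print("floor z", np.median(P[P[:,2]<.022][:,2]))
c=pickle.load(open("wtongs.pkl","rb"));P=cloud(c)
for n in("wtongs","wbin","scene"):
    c=pickle.load(open(n+".pkl","rb"));ctr,wh,a,q=fit_tongs(cloud(c),[.49,-.112]);print(n,ctr,wh,a,len(q),np.median(q[:,2]))
    d=q[:,:2]-ctr;u=d@[np.cos(a),np.sin(a)];v=d@[-np.sin(a),np.cos(a)]
    t=q[:,2]>.022
    for lo in np.arange(-.1,.1,.02):
        k=t&(u>lo)&(u<lo+.02)
        if k.any():print(round(lo,2),k.sum(),v[k].min().round(4),v[k].max().round(4),np.median(q[k,2]).round(4))
E
```

```text
wbin [ 0.5315  0.2166 -0.2859] 0.015295121918564147
floor z 0.0001707980810766226
top [ 0.5338  0.2123 -0.2879] 0.02639778759756556
floor z 0.0003788489857741007
wtongs [ 0.49255923 -0.11255782] (194.0266876220703, 35.488094329833984) 0.050188847 2046 0.02945682822254972
-0.1 83 -0.0172 0.0116 0.0294
-0.08 243 -0.0176 0.0123 0.0295
-0.06 238 -0.0174 0.0127 0.0296
-0.04 239 -0.0177 0.0139 0.0296
-0.02 235 -0.0173 0.0144 0.0294
0.0 223 -0.0171 0.0148 0.0295
0.02 217 -0.0164 0.0147 0.0295
0.04 197 -0.0154 0.0138 0.0296
0.06 211 -0.0173 0.0175 0.0294
0.08 122 -0.0177 0.0172 0.0289
wbin [ 0.49201541 -0.11500259] (193.64138793945312, 37.964500427246094) 0.08382084 2908 0.02887098035307105
-0.1 86 -0.0113 0.018 0.0288
-0.08 312 -0.0121 0.0187 0.0293
-0.06 295 -0.0136 0.0178 0.0293
-0.04 294 -0.0133 0.0186 0.0291
-0.02 279 -0.0134 0.0183 0.0293
0.0 268 -0.0135 0.0189 0.0292
0.02 262 -0.0138 0.0172 0.0292
0.04 244 -0.015 0.017 0.0292
0.06 253 -0.0183 0.018 0.0292
0.08 189 -0.019 0.019 0.0287
scene [ 0.49768558 -0.11335854] (185.32763671875, 37.70071029663086) 0.07710555 792 0.027577827518202973
-0.1 30 -0.0112 0.0166 0.0281
-0.08 54 -0.0134 0.0189 0.0283
-0.06 61 -0.0131 0.0175 0.0282
-0.04 67 -0.0151 0.0179 0.0281
-0.02 66 -0.0133 0.017 0.0284
0.0 65 -0.0152 0.0184 0.0281
0.02 76 -0.0159 0.0166 0.0282
0.04 73 -0.0128 0.0163 0.0284
0.06 84 -0.0189 0.0183 0.0282
0.08 54 -0.0182 0.0186 0.0276
```

```bash
python3 - <<'E'
from fit import *
q=down(.067+np.pi/2)
p=np.array([.4925,-.113])
move_ptp([*p,.12],q)
print(servo_line([*p,.005],rate=.12,contact_N=12),current_position())
move_gripper(0.0)
print("gap",current_finger_gap(),current_grip_force())
servo_line([*p,.13],rate=.15)
print("gap",current_finger_gap(),current_grip_force(),current_force())
b=[.532,.215];move_ptp([*b,.16],down(-.287+np.pi/2));sleep(.15)
c=capture("wrist");pickle.dump(c,open("hov.pkl","wb"));cv2.imwrite("pics/hov.png",c["image"])
s=capture("scene");pickle.dump(s,open("hovs.pkl","wb"));cv2.imwrite("pics/hovs.png",s["image"])
cv2.imwrite("pics/hov2.png",np.hstack([cv2.resize(i["image"],(400,300)) for i in(c,s)]))
print(current_clock(),current_position(),current_finger_gap())
E
```

```text
False [ 0.49320874 -0.11326831  0.00567318]
gap 0.028399705623303403 30.01919794594869
gap 0.028891627405941974 29.96740725589916 [ 0.26236926  0.00647122 -1.63445264]
10.75 [0.53220323 0.21398785 0.15993456] 0.028981470680751034
```

View pics/hov2.png

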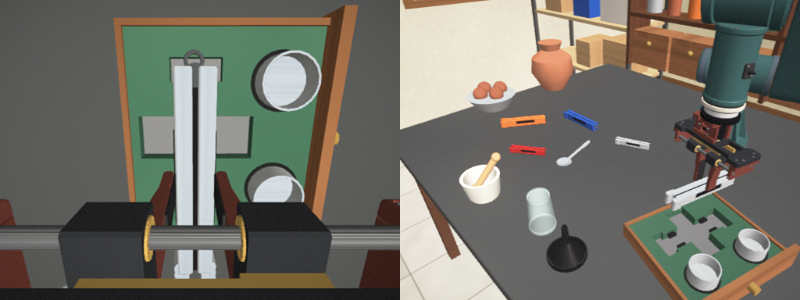

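Held tongs in the wrist view run from the ring at (195,55) to the heads at (195,270), straight above the cutout. I now measure both in this one picture.

```bash
python3 - <<'E'
from fit import *
for n in("hov","hovs"):
    c=pickle.load(open(n+".pkl","rb"));x,f,_=fit_bin(c);print(n,x.round(4),f)
    P=cloud(c).reshape(-1,3);a=x[2];d=P[:,:2]-x[:2];u=d@[np.cos(a),np.sin(a)];v=d@[-np.sin(a),np.cos(a)]
    k=(P[:,2]>.172)&(P[:,2]<.195)&(abs(u)<.12)&(abs(v)<.03)
    if n=="hovs":k=(P[:,2]>.15)&(P[:,2]<.195)&(abs(u)<.12)&(abs(v)<.04)
    print("u",u[k].min(),u[k].max(),np.median(P[k,2]))
    for lo in np.arange(-.12,.12,.02):
        j=k&(u>lo)&(u<lo+.02)
        if j.sum()>5:print(lo.round(2),j.sum(),v[j].min().round(4),v[j].max().round(4),np.median(P[j,2]).round(4))
E
```

```text
hov [ 0.5313  0.2164 -0.2772] 0.015632491774397652
u -0.09633304778232654 0.09136317720967682 0.18476702084020954
-0.1 847 -0.0155 0.0142 0.1841
-0.08 2196 -0.0158 0.0143 0.185
-0.06 1983 -0.0159 0.0141 0.1849
-0.04 1873 -0.0176 0.0147 0.1848
-0.02 1948 -0.0248 0.0217 0.185
0.0 1504 -0.0175 0.0137 0.1848
0.02 1149 -0.0178 0.0138 0.1845
0.04 40 -0.0168 0.0072 0.1856
0.06 1245 -0.0206 0.0154 0.1845
0.08 481 -0.0198 0.0156 0.184
hovs [ 0.5323  0.2171 -0.2875] 0.06880422715704114
u -0.08571367519453507 0.09793524107602261 0.18216973293125546
-0.1 10 0.0113 0.0134 0.1661
-0.08 113 -0.0149 0.0149 0.1807
-0.06 143 -0.0106 0.0148 0.1816
-0.04 103 -0.0149 0.015 0.1769
-0.02 135 -0.0173 0.0238 0.1846
0.0 263 -0.025 0.0227 0.1842
0.02 216 -0.0147 0.0153 0.1829
0.04 226 -0.0161 0.0149 0.1828
0.06 222 -0.0188 0.0176 0.183
0.08 361 -0.0203 0.0177 0.1768
```

```bash
python3 - <<'E'
from fit import *
q=down(-.285+np.pi/2);p=[.5318,.2172]
servo_line([*p,.036],q,rate=.1)
print(current_position(),current_force())
hit=servo_line([*p,.0135],rate=.03,contact_N=40)
print(hit,current_position(),current_force(),current_finger_gap(),current_clock())
c=capture("scene");P=cloud(c)
move_gripper(.06)
print(current_position(),current_force())
servo_line([*p,.2],rate=.2)
servo_line([.50,.226,.26],rate=.25)
sleep(.1)
c=capture("wrist");pickle.dump(c,open("chk.pkl","wb"));cv2.imwrite("pics/chk.png",c["image"])
P=cloud(c).reshape(-1,3);x,f,_=fit_bin(c);x=np.array([.5318,.2166,-.284]);a=x[2]
d=P[:,:2]-x[:2];u=d@[np.cos(a),np.sin(a)];v=d@[-np.sin(a),np.cos(a)]
for lo in np.arange(-.1,.1,.02):
    j=(u>lo)&(u<lo+.02)&(abs(v)<.012);jj=(u>lo)&(u<lo+.02)&(abs(v)>.045)&(v<.06)&(v>-.09)
    print(lo.round(2),np.nanpercentile(P[j,2],60).round(4),np.nanmedian(P[jj,2]).round(4))
print(current_clock())
E
```

```text
[0.53237806 0.21737417 0.03664277] [ 0.34891502 -0.38966254 -1.28070019]
False [0.53193864 0.21694674 0.01474317] [-3.31224581 -3.81920831 16.27717953] 0.02882224799093081 13.0417
[0.53170944 0.21721186 0.01334771] [-0.18975239 -0.10384125  0.00885418]
-0.1 0.0285 0.0339
-0.08 0.3779 0.381
-0.06 0.3915 0.386
-0.04 0.0406 0.0354
-0.02 0.0405 0.0103
0.0 0.0405 0.0101
0.02 0.0404 0.0304
0.04 0.0403 0.0339
0.06 0.0405 0.0338
0.08 0.0396 0.0339
15.4167
```

View pics/chk.png

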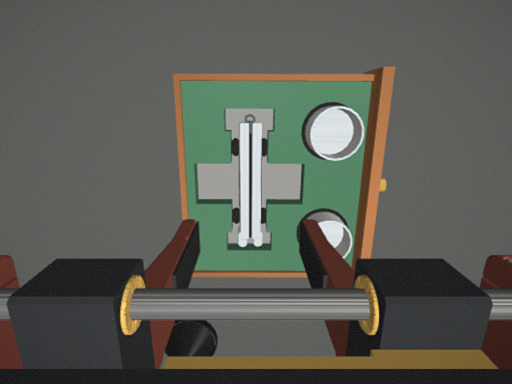

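The tongs lie in the cutout between the grips, centred at (250,180). The top reads 40.5 mm against 40 expected, so I give a short press from above with shut fingers to make sure they are home.

```bash
python3 - <<'E'
from fit import *
q=down(-.285+np.pi/2);p=[.5318,.2172]
move_gripper(0)
move_ptp([*p,.07],q)
print(servo_line([*p,.034],rate=.03,contact_N=27),current_position(),current_force())
servo_line([*p,.12],rate=.2)
servo_line([.50,.226,.26],rate=.25)
c=capture("wrist");P=cloud(c).reshape(-1,3)
x=np.array([.5318,.2166,-.284]);a=x[2]
d=P[:,:2]-x[:2];u=d@[np.cos(a),np.sin(a)];v=d@[-np.sin(a),np.cos(a)]
for lo in np.arange(-.1,.1,.02):
    j=(u>lo)&(u<lo+.02)&(abs(v)<.016)&(P[:,2]<.06)&(P[:,2]>.035)
    if j.sum()>20:print(lo.round(2),j.sum(),np.median(P[j,2]).round(4))
print(current_clock())
E
```

```text
False [0.53199066 0.21724904 0.03419383] [-0.47210505  0.05338939  0.07852302]
-0.1 118 0.0396
-0.08 328 0.04
-0.06 318 0.0401
-0.04 309 0.0401
-0.02 294 0.04
0.0 284 0.04
0.02 273 0.04
0.04 161 0.0397
19.9083
```

The shut tips slipped into the slot between the arms without touching. I press once more with the fingers slightly apart, so they land on both arms.

```bash
python3 - <<'E'
from fit import *
q=down(-.285+np.pi/2);p=[.5318,.2169]
move_gripper(.016)
move_ptp([*p,.06],q)
print(servo_line([*p,.036],rate=.03,contact_N=25),current_position(),current_force(),current_finger_gap())
servo_line([*p,.12],rate=.2)
servo_line([.50,.226,.26],rate=.25)
c=capture("wrist");cv2.imwrite("pics/fin.png",c["image"]);P=cloud(c).reshape(-1,3)
x=np.array([.5318,.2166,-.284]);a=x[2]
d=P[:,:2]-x[:2];u=d@[np.cos(a),np.sin(a)];v=d@[-np.sin(a),np.cos(a)]
for lo in np.arange(-.1,.1,.02):
    j=(u>lo)&(u<lo+.02)&(abs(v)<.016)&(P[:,2]<.06)&(P[:,2]>.035)
    if j.sum()>20:print(lo.round(2),j.sum(),np.median(P[j,2]).round(4))
print(current_clock())
E
```

```text
False [0.5319075  0.21695286 0.03604334] [ 0.09992683 -0.73193127  0.1619004 ] 0.015918690655410978
-0.1 119 0.0399
-0.08 324 0.04
-0.06 316 0.04
-0.04 308 0.0401
-0.02 297 0.0401
0.0 284 0.04
0.02 269 0.04
0.04 259 0.0398
0.06 262 0.04
0.08 140 0.0396
23.5
```

View pics/fin.png

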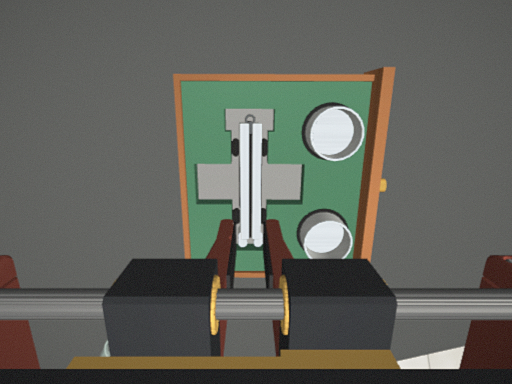

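The tongs show flat at (250,180), with the top at 40.0 mm along the whole length, which matches lying on the 10 mm floor. The gripper is clear of everything, so I hand in.

```bash
python3 -c "
from bench import *
print(close_job())"
```

```text
the job is handed in; nothing more can be done
None
```

The tongs are pressed home in the cutout and released: their top measures 40 mm along the whole length, as it should lying flat on the cutout's floor. I did not touch the spoon, and the job was handed in at about 23.5 s.

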